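Post a tablet carton through the sprung flap of a medicine-return bin

TASK

Post the small white tablet carton into the grey return bin: with one finger swing the spring flap open and hold it off the carton, and with the other finger push the carton along the ledge and through the doorway until it drops into the well. The flap must not press on the carton, and the carton is only pushed, gently, never pinched or lifted. Then take the hand away so that the flap shuts, and leave the other things where they stand.

Things in the scene. Friction and masses are not known exactly. Their poses are not given: they have to be found in the camera images.
- bin: grey medicine-return bin fixed to the counter, 249 mm long (x), 130 mm wide (y). Origin on the counter directly below the middle of its doorway; x points from the entry ledge through the doorway into the well, y to the left, z up
- ledge (a point): middle of the bin's flat entry ledge, on its surface, 60 mm above the counter and 57 mm before the doorway; axes as the bin's. The ledge runs over bin x = -114 mm to 0, 130 mm wide, with rims 6 mm high and 5 mm wide along its two sides
- doorway (a point): middle of the doorway's sill, at bin x = 0, 60 mm above the counter. Two white posts 10 mm square, centred 60 mm left and right of it (bin y = +60 and -60 mm), 104 mm high above the counter; open at the top, 110 mm clear between the posts
- well (a point): middle of the well's floor, 6 mm above the counter, 65 mm beyond the doorway. The well is open at the top, spans bin x = 0 to 129 mm and y = -59 to 59 mm inside; its walls are 60 mm high, level with the ledge, so what is pushed off the ledge drops 54 mm
- flap (a joint): the flap's hinge, rad: 0 = shut across the doorway; grows as the flap swings into the well (towards +x of the bin), to a stop at 1.5. The hinge is upright, at x = 0, y = +53 mm of the bin (its left post). A spring shuts the flap by itself: 0.07 N m when shut, rising to 0.16 N m wide open
- flap_hinge (a point): a point on the metal flap, which turns with it. The flap is an upright plate 104 mm wide, 4 mm thick, its lower edge 64 mm and its upper edge 102 mm above the counter. The point lies on the hinge axis 60 mm above the counter; the plate runs along the point's -y axis from the hinge
- carton: small plain white tablet carton with a brown band, 40 (x) by 32 (y) by 28 (z) mm, about 40 g, loose, lying on the ledge in front of the flap, in the half away from the hinge. Origin at the centre of its underside; at the start its x points roughly at the flap
- rack: white slotted plastic rack fixed to the counter left of the bin, 80 by 130 mm, 61 mm high; bystander
- inhaler: yellow L-shaped inhaler, 85 mm tall, standing in a slot of the rack; bystander, origin at the centre of its underside
- crusher: stainless pill crusher, upright cylinder 54 mm across, 85 mm tall; bystander, origin at the centre of its underside
- jar: round glass jar with bamboo lid, 74 mm across, 84 mm tall; bystander, origin at the centre of its underside
- measure: small orange measuring cup, 52 mm across, 45 mm tall; bystander, origin at the centre of its underside
- pills: small amber pill jar, 44 mm across, 75 mm tall; bystander, origin at the centre of its underside
- soap: white soap bottle, 60 mm across, 140 mm tall; bystander, origin at the centre of its underside
Things that resemble listed ones, but are neither listed nor needed, are in the scene too. Of the things shaped like the carton, the white one is meant.

How it is judged (in metres and radians):
On the way, in this order (a step that is already met when the one before it is completed fails the run):
1. a finger has swung the flap open by more than 0.3 rad while the carton is still on the ledge before the doorway (value of joint flap above 0.3 rad and contact force between the fingers and flap above 0.2 N and x of carton in the frame of bin below -0.018 m and z of carton in the frame of bin above 0.055 m), for 0.05 s.
2. the carton's nose is in the doorway, pushed by a finger, while a finger holds the flap open (value of joint flap above 0.5 rad and contact force between the fingers and flap above 0.2 N and contact force between the fingers and carton above 0.02 N and x of carton in the frame of bin above -0.012 m and z of carton in the frame of bin above 0.05 m), for 0.05 s.
At the end, for the whole second after the job is handed in: the carton lies at rest in the well (its underside centre between the well's walls and less than 50 mm above the counter), the flap is shut to within 0.06 rad, and every bystander is upright within 15 mm of where it stood (x of carton in the frame of bin between 0 and 0.131 m and y of carton in the frame of bin between -0.061 and 0.061 m and z of carton in the frame of bin below 0.05 m and linear speed of carton below 0.02 m/s and value of joint flap below 0.06 rad and distance of each of inhaler, crusher, jar, measure, pills, soap from where it was at the start of the episode below 0.015 m and angle between each of inhaler, crusher, jar, measure, pills, soap's own z axis and vertical below 0.2 rad); the robot touches nothing.
It fails at once if the flap presses on the carton with more than 0.8 N (contact force between carton and flap above 0.8 N).
It fails at once if the carton is lifted more than 15 mm off the ledge (z of carton in the frame of bin above 0.075 m).
It fails at once if the carton is pushed or squeezed with more than 10 N (contact force between the fingers and carton above 10 N).
It fails at once if a bystander is moved by more than 15 mm (distance of any of inhaler, crusher, jar, measure, pills, soap from where it was at the start of the episode above 0.015 m).
It also fails if it takes over 32 s, if anything falls off the work surface, if the arm or the gripper's body presses on something with over 40 N, if the wrist force passes 120 N, or if a joint passes its speed limit or range.

ROBOT

A 6-joint arm with a two-finger parallel gripper is mounted at the origin on the work surface. World frame = base frame: x ahead of the robot, y to its left, z up, the work surface at z = 0. Lengths are in m, angles in degrees, forces in N, time in s.
With the tool pointing down it reaches from about 0.25 to 0.725 m from the base axis. Payload 9.7 kg.
Tool frame: the origin (TCP) lies at the very end of the fingers, on their centre line; the grasp point (between the pads) lies 19 mm behind it (bot.grip_depth is the distance from the TCP to the grasp point, in m); z points along the fingers, y is the direction in which the jaws open and shut (so a half turn about z gives the same grasp; the last joint's range is limited). The gripper opens to 85 mm and grips with 20 to 120 N. Pads are 22 mm wide; open, the fingers measure 114 mm over their backs; the gripper's body (76 mm by 85 mm) begins 54 mm behind the grasp point. The pads swing forward as they close: fully open they stand 13 mm farther back than shut.
Start: joints at [-70.703, 4.979, 10.078, 95.1, 0, 90], TCP at [0.182, -0.519, 0.231] pointing down, gripper open.
Joint ranges: [-179.16, 179.16], [-48.56, 103.87], [-65.8, 70.77], [-126.05, 130.52], [-82.76, 87.17], [-180, 180]. Speed limits (degrees/s): [127.2, 127.2, 147.25, 180, 180, 180].

INTERFACE

Orientations are given as [roll, pitch, yaw] about the fixed x, y, z axes, in that order (R = Rz(yaw) Ry(pitch) Rx(roll)).
In Python, from workcell import telemetry, optics, order, bot gives the robot as it stands. The module is installed in compiled form; this text tells all that it offers.
- The arm moves only by the shell command python3 -m inch 'ROWS' [FORCE]. ROWS is JSON, a list of rows, each a list of 7 numbers: the shift along the tool's x, y, z in m, then the turn, a rotation vector about the tool's x, y, z in rad, then the closure, from 0 (fully open) to 1 (shut). In form: [[tx, ty, tz, rx, ry, rz, grip], ...]. A call has 1 to 12 rows; each row is the pose to reach, as a shift and turn from the pose commanded when the call began, along the tool's axes at that moment; what a row does not reach only later rows make up. A row lasts 1/12 s, in which the tool goes at most 41.7 mm and 7.16 degrees, less where a joint would pass 70% of its speed; a pose out of reach is approached as far as the arm can. A call with a gripper value outside its range is refused whole. The fingers move at their own pace and stop on an object; FORCE is the grip in N (left out, the last holds). Time passes only in rows, so rows that repeat a pose let the fingers close. It gives the time, the measured TCP pose, the force and the opening at its end, in the units of the state.
- telemetry.get_obs(): the state, without advancing time (a new reading comes with each control period).
- optics.camera(name): name is "scene" or "top" or "wrist"; returns (picture, depth): 420x560x3 uint8, red, green, blue; 420x560 float32, m along the optical axis (not along the pixel's ray), 0 where there is no reading.
- optics.camera_info(name): a dict with "camera_matrix" (3x3 intrinsics, pixels), "k1" (the pictures are not rectified: a ray, as slopes to the right and down, at radius r is drawn at 1 + k1 r^2 times it, then the intrinsics apply), "xyz" and "attitude" of the camera in the world; the wrist camera has in their place "mount" (4x4, takes a point from camera to tool coordinates, whose origin is the TCP and whose axes are the flange's). Camera axes: x right, y down, z forward; pixel columns grow to the right and rows downward; lengths in m; the calibration is good to about 2 mm. A picture is of the moment at which its call begins: read the wrist's pose just before it. camera_info takes no time and is no camera call.
- order.job_done(): hands the job in, once; it reports no verdict.
The state is a dict: "time": time; "q": joint angles; "qd": joint speeds; "joint_efforts": joint torques, N m; "ee_pos": TCP position; "tcp_rot": TCP orientation; "wrist_force": force on the tool from outside, world axes, zero at the start; "torque": the same for the moment, N m; "opening": finger opening in m.
Only numpy, scipy, OpenCV 4.12 (cv2) and the standard library are available. Lean on these libraries where they do the work, as an engineer would, in place of code of your own. Each camera call takes 0.05 s, during which the arm holds its last target. There are 200 camera calls.

## Working session

There is one attempt and no reset: what is moved stays moved. The work goes in short steps, Python scripts to look and compute and a shell command to move; the robot and the scene stay as the last step left them, time stands still between calls to the robot, and variables do not carry over. Pictures are saved under pics/ and viewed, about 8 in all and at most 12, crops included, and the job is handed in when it is done.

```bash
mkdir -p pics; cat > h.py <<'E'
import numpy as np, cv2
from workcell import telemetry, optics, order, bot
from scipy.spatial.transform import Rotation as R
def info(n):
    i=optics.camera_info(n); return i
def save(n,f):
    p,d=optics.camera(n); cv2.imwrite('pics/'+f+'.png',p[:,:,::-1]); np.save('pics/'+f+'.npy',d); return p,d
E
python3 - <<'E'
from h import *
o=telemetry.get_obs(); print(o)
for n in("scene","top","wrist"): print(n,info(n))
a,_=save("scene","s0"); b,_=save("top","t0")
E
```

```text
{'time': 0.0, 'q': array([-7.07023856e+01,  5.01052572e+00,  1.00328827e+01,  9.50991067e+01,
        1.19646758e-03,  9.00009331e+01]), 'qd': array([-0.06107703,  0.05431679,  0.09149943, -0.03097817, -0.05920681,
       -0.00834665]), 'joint_efforts': array([-5.46685405e-04, -5.20392215e+01,  4.64798534e+01,  1.62740011e-02,
       -1.29719269e-04,  1.06596767e-05]), 'ee_pos': array([ 0.18168883, -0.51887312,  0.23057451]), 'tcp_rot': array([-1.79923250e+02, -1.19521665e-03,  1.92966798e+01]), 'wrist_force': array([-0.58585775, -0.4229947 ,  0.21816301]), 'torque': array([0.04645203, 0.01430102, 0.0161779 ]), 'opening': 0.08534610121564865}
scene {'camera_matrix': array([[430.72383641,   0.        , 273.81548365],
       [  0.        , 430.72383641, 212.19880128],
       [  0.        ,   0.        ,   1.        ]]), 'k1': -0.11388663230397668, 'xyz': array([0.94815235, 0.59238918, 0.60694169]), 'attitude': array([-127.25585924,    0.20864417,  147.72675178])}
top {'camera_matrix': array([[504.98078995,   0.        , 284.76366428],
       [  0.        , 504.98078995, 211.01680856],
       [  0.        ,   0.        ,   1.        ]]), 'k1': 0.03702735149609964, 'xyz': array([0.42065743, 0.01132707, 1.11847246]), 'attitude': array([-170.94933625,   -0.72185017,  -90.9722221 ])}
wrist {'camera_matrix': array([[302.56763347,   0.        , 281.70123795],
       [  0.        , 302.56763347, 211.45218656],
       [  0.        ,   0.        ,   1.        ]]), 'k1': -0.05193405370696704, 'mount': array([[ 8.14804725e-04, -9.53752624e-01, -3.00591531e-01,
         7.67311727e-02],
       [ 9.99999633e-01,  8.56750385e-04, -7.72976475e-06,
        -9.88670515e-05],
       [ 2.64904193e-04, -3.00591414e-01,  9.53752972e-01,
        -1.44033385e-01],
       [ 0.00000000e+00,  0.00000000e+00,  0.00000000e+00,
         1.00000000e+00]])}
```

View pics/t0.png

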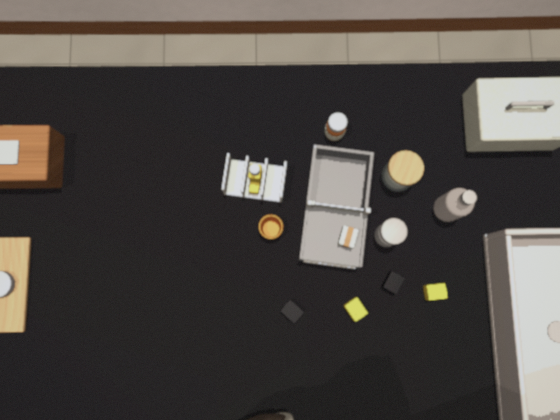

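View pics/s0.png

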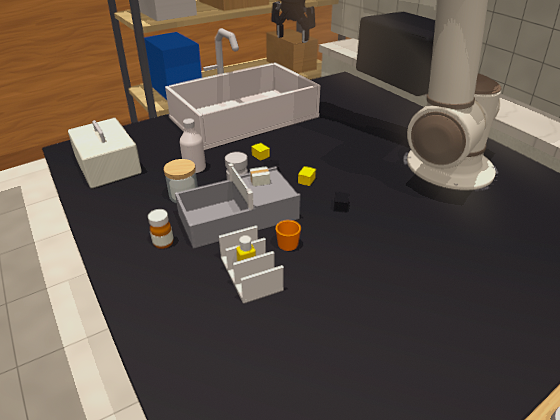

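The top view shows the bin with its well up-image (corners about (315,147), (373,152), (301,262), (361,268)). The flap runs (308,205)–(368,211), the carton is at (348,237), the rack at (255,180), the measure at (270,227), and the crusher at (391,233). In the scene view the flap is at (240,187) and the carton at (260,177).

```bash
cat >> h.py <<'E'
def ray(n,uv,pose=None):
    i=info(n); K=i["camera_matrix"]; uv=np.atleast_2d(np.asarray(uv,float))
    d=(uv-K[:2,2])/[K[0,0],K[1,1]]; s=d.copy()
    for _ in range(10): s=d/(1+i["k1"]*(s**2).sum(1,keepdims=True))
    r=np.c_[s,np.ones(len(s))]
    if n=="wrist":
        T=np.eye(4); T[:3,:3]=R.from_euler('xyz',pose[1],degrees=True).as_matrix(); T[:3,3]=pose[0]
        M=T@i["mount"]
    else:
        M=np.eye(4); M[:3,:3]=R.from_euler('xyz',i["attitude"],degrees=True).as_matrix(); M[:3,3]=i["xyz"]
    return M[:3,3], r@M[:3,:3].T
def plane(n,uv,z,pose=None):
    c,d=ray(n,uv,pose); return c+d*((z-c[2])/d[:,2])[:,None]
def cloud(n,dep,pose=None):
    h,w=dep.shape; u,v=np.meshgrid(np.arange(w),np.arange(h)); uv=np.c_[u.ravel(),v.ravel()]
    c,d=ray(n,uv,pose); return (c+d*dep.reshape(-1,1)).reshape(h,w,3)
E
python3 - <<'E'
from h import *
d=np.load('pics/t0.npy'); P=cloud("top",d); im=cv2.imread('pics/t0.png')
print("table z",np.median(P[300:400,100:200,2]), "ledge", np.median(P[230:260,315:335,2]),"well",np.median(P[160:195,325:355,2]))
r=P[135:280,290:385].reshape(-1,3)
m=(r[:,2]>.045)&(r[:,2]<.072)
from_=r[m][:,:2].astype(np.float32)
mask=np.zeros((420,560),np.uint8); mask[135:280,290:385]=m.reshape(145,95)*255
k,l,st,ce=cv2.connectedComponentsWithStats(mask); j=1+np.argmax(st[1:,4])
q=P[l==j]; rect=cv2.minAreaRect(q[:,:2].astype(np.float32)*1000); print("bin rect",rect,cv2.boxPoints(rect))
hi=P[135:280,290:385].reshape(-1,3); f=hi[(hi[:,2]>.085)&(hi[:,2]<.115)&(hi[:,1]>-.18)]
print("flap/posts hi:",len(f)); print(np.round(f[np.argsort(f[:,1])][::4],4))
# carton
w=(P[:,:,2]>.078)&(P[:,:,2]<.1); s=np.zeros_like(w); s[222:255,332:364]=1
c=P[w&s]; print("carton",len(c),np.median(c,0)*1000,cv2.minAreaRect(c[:,:2].astype(np.float32)*1000))
for nm,uv,z in [("measure",(270,227),.045),("crusher",(392,233),.085),("jar",(405,167),.084)]:
    print(nm,plane("top",uv,z), P[uv[1],uv[0]])
cr=cv2.resize(im[135:285,215:415],None,fx=4,fy=4,interpolation=cv2.INTER_CUBIC); cv2.imwrite('pics/t0c.png',cr)
E
```

```text
table z 0.00014264131705676864 ledge 0.059868897843063595 well 0.005849181500964029
bin rect ((533.279541015625, -105.25601196289062), (130.2269287109375, 118.64237976074219), 81.51773834228516) [[ 465.0028   -160.90717 ]
 [ 582.3474   -178.40732 ]
 [ 601.5563    -49.60486 ]
 [ 484.21167   -32.104706]]
flap/posts hi: 518
[[ 0.5859 -0.1763  0.1027]
 [ 0.5834 -0.1757  0.1052]
 [ 0.5836 -0.1739  0.1041]
 [ 0.5839 -0.1721  0.1028]
 [ 0.5812 -0.1713  0.1068]
 [ 0.5778 -0.1698  0.1025]
 [ 0.5783 -0.1684  0.0991]
 [ 0.5798 -0.168   0.0895]
 [ 0.5812 -0.1631  0.0947]
 [ 0.5819 -0.1597  0.1031]
 [ 0.5843 -0.1581  0.1012]
 [ 0.5819 -0.1555  0.1035]
 [ 0.543  -0.1526  0.0863]
 [ 0.5432 -0.1507  0.0852]
 [ 0.5387 -0.15    0.0883]
 [ 0.5364 -0.1496  0.0905]
 [ 0.5831 -0.1484  0.0968]
 [ 0.5446 -0.1478  0.0913]
 [ 0.5862 -0.1476  0.1034]
 [ 0.5242 -0.1473  0.089 ]
 [ 0.5452 -0.1465  0.0863]
 [ 0.5327 -0.1459  0.0866]
 [ 0.5865 -0.1458  0.1016]
 [ 0.5242 -0.1451  0.0898]
 [ 0.5159 -0.1447  0.0908]
 [ 0.5308 -0.1439  0.0858]
 [ 0.5865 -0.1437  0.1022]
 [ 0.5845 -0.1435  0.0885]
 [ 0.5223 -0.1433  0.
[... 2438 characters left out ...]
 0.596  -0.0642  0.1021]
 [ 0.6017 -0.0621  0.1051]
 [ 0.6003 -0.0603  0.1013]
 [ 0.5957 -0.06    0.1041]
 [ 0.5998 -0.0581  0.1042]
 [ 0.602  -0.0561  0.1038]
 [ 0.5935 -0.0545  0.0928]
 [ 0.6017 -0.0539  0.1056]
 [ 0.5945 -0.0521  0.0998]
 [ 0.5957 -0.0518  0.1049]
 [ 0.6    -0.0499  0.1038]]
carton 316 [ 528.82377143 -132.93845852   87.65509581] ((529.588623046875, -132.9069061279297), (31.974143981933594, 40.357147216796875), 72.53388977050781)
measure [[0.55723789 0.02709837 0.045     ]] [0.5626183  0.02771966 0.00271196]
crusher [[ 0.53588783 -0.22463403  0.085     ]] [ 0.53607552 -0.22501836  0.08331668]
jar [[ 0.67523797 -0.25920274  0.084     ]] [ 0.67513245 -0.2590906   0.0844288 ]
```

View pics/t0c.png

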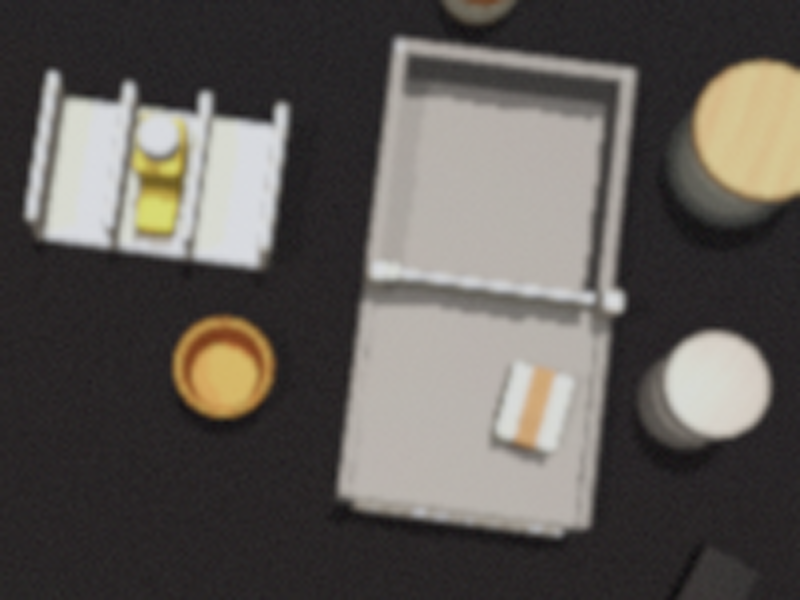

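The crop shows the post tops at about (383,270) and (615,301). The well's far corners are at (400,42) and (635,70), the ledge's front corners at (342,497) and (590,527), and the carton at (534,407), turned slightly clockwise of the bin. The measure, crusher and jar stand well clear.

Next I fit the bin pose and cross-check it with the scene camera.

```bash
python3 - <<'E'
from h import *
px=lambda c: (215+(c[0]+.5)/4-.5,135+(c[1]+.5)/4-.5)
pts=[((383,270),.104,(0,60)),((615,301),.104,(0,-60)),((400,40),.06,(135,65)),((636,68),.06,(135,-65)),((340,498),.06,(-114,65)),((590,528),.06,(-114,-65))]
W=np.array([plane("top",px(c),z)[0,:2]*1000 for c,z,_ in pts]); B=np.array([b for *_,b in pts],float)
print(W.round(1))
a=W-W.mean(0); b=B-B.mean(0)
th=np.arctan2((b[:,0]*a[:,1]-b[:,1]*a[:,0]).sum(),(b*a).sum()); Rm=np.array([[np.cos(th),-np.sin(th)],[np.sin(th),np.cos(th)]])
t=W.mean(0)-Rm@B.mean(0); print("yaw",np.degrees(th),"t",t,"res",(W-(B@Rm.T+t)).round(1))
# carton & flap in bin frame from both cameras
for n,f in(("top","t0"),("scene","s0")):
    P=cloud(n,np.load(f'pics/{f}.npy')).reshape(-1,3)*1000
    b=np.c_[(P[:,:2]-t)@Rm,P[:,2]]
    k=(abs(b[:,0]+59)<35)&(abs(b[:,1]+25)<35)&(b[:,2]>81)&(b[:,2]<94)
    print(n,"carton",k.sum(),np.median(b[k],0).round(1),cv2.minAreaRect(b[k][:,:2].astype(np.float32)))
    fl=(abs(b[:,0])<8)&(abs(b[:,1])<50)&(b[:,2]>80)&(b[:,2]<110)
    print(" flap x fit",np.polyfit(b[fl][:,1],b[fl][:,0],1), b[fl][:,2].max())
    l=(abs(b[:,0]+60)<45)&(abs(b[:,1]-25)<25); print(" ledge z",np.median(b[l][:,2]))
E
```

```text
[[ 599.6  -56.8]
 [ 581.8 -174.6]
 [ 733.8  -72.1]
 [ 716.3 -199.4]
 [ 486.7  -34.2]
 [ 469.1 -164.4]]
yaw -8.288612830767416 t [ 590.9646208  -115.89384291] res [[ 0.  -0.3]
 [-0.5  0.7]
 [-0.1 -1. ]
 [ 1.1  0.3]
 [-0.8  0.9]
 [ 0.3 -0.6]]
top carton 312 [-58.8 -25.5  87.7] ((-58.2823486328125, -25.68328857421875), (31.974151611328125, 40.35712432861328), 80.82244873046875)
 flap x fit [ 0.00472753 -1.95256451] 106.42898033105253
 ledge z 59.87756414650103
scene carton 183 [-54.6 -20.6  87.9] ((-55.71319580078125, -26.527360916137695), (38.283973693847656, 40.38223648071289), 81.1358642578125)
 flap x fit [0.00453748 2.85597043] 103.88487465758922
 ledge z 60.29864997796985
```

```bash
cat >> h.py <<'E'
BY=-8.29; BT=np.array([.591,-.1159]); 
_c,_s=np.cos(np.radians(BY)),np.sin(np.radians(BY)); BR=np.array([[_c,-_s],[_s,_c]])
def goal(bx,by,z,yaw):
    "bin x,y (m), z world, tool yaw relative to bin (deg); prints shift in tool axes"
    o=telemetry.get_obs(); T=R.from_euler('xyz',o["tcp_rot"],degrees=True)
    g=np.r_[BR@[bx,by]+BT,z]; G=R.from_euler('xyz',[180,0,yaw+BY],degrees=True)
    print("shift",(T.inv().apply(g-o["ee_pos"])).round(4),"turn",((T.inv()*G).as_rotvec()).round(4))
def where():
    o=telemetry.get_obs(); p=o["ee_pos"]; print("t",round(o["time"],2),"bin xy",(BR.T@(p[:2]-BT)).round(4),"z",p[2].round(4),"rot",o["tcp_rot"].round(2),"F",o["wrist_force"].round(2),"open",round(o["opening"],4),"q",o["q"].round(1))
E
python3 -c "
from h import *
goal(-.102,-.026,.13,180); where()"
```

```text
shift [ 0.4171 -0.2692  0.101 ] turn [-4.0000e-04 -1.5000e-03 -2.6601e+00]
t 0.1 bin xy [-0.3469 -0.4578] z 0.2307 rot [-179.93    0.     19.3 ] F [-1.05  0.7  -0.12] open 0.0853 q [-70.7   5.   10.   95.1  -0.   90. ]
```

```bash
python3 -m inch '[[0.417,-0.269,0.03,0,0,-1.45,1],[0.417,-0.269,0.03,0,0,-1.45,1],[0.417,-0.269,0.03,0,0,-1.45,1],[0.417,-0.269,0.03,0,0,-1.45,1],[0.417,-0.269,0.03,0,0,-1.45,1],[0.417,-0.269,0.03,0,0,-1.45,1],[0.417,-0.269,0.03,0,0,-1.45,1],[0.417,-0.269,0.03,0,0,-1.45,1],[0.417,-0.269,0.03,0,0,-1.45,1],[0.417,-0.269,0.03,0,0,-1.45,1],[0.417,-0.269,0.03,0,0,-1.45,1],[0.417,-0.269,0.03,0,0,-1.45,1]]' 20; python3 -c "
from h import *
goal(-.102,-.026,.13,180); where()"
```

```text
time: 1.1
ee_pos: [0.4873, -0.1252, 0.2009]
tcp_rot: [-180.0, -0.0, 102.8]
wrist_force: [0.9, -0.7, -0.3]
opening: 0.0
shift [-0.0015 -0.0013  0.0709] turn [-0.0000e+00 -2.0000e-04 -1.2028e+00]
t 1.1 bin xy [-0.1013 -0.0241] z 0.2009 rot [-1.7999e+02 -1.0000e-02  1.0280e+02] F [ 0.87 -0.7  -0.33] open 0.0 q [-14.4  -2.   -0.4  91.6   0.   62.8]
```

```bash
python3 -m inch '[[-0.001,-0.001,0.02,0,0,-1.203,1],[-0.001,-0.001,0.07,0,0,-1.203,1],[-0.001,-0.001,0.07,0,0,-1.203,1],[-0.001,-0.001,0.07,0,0,-1.203,1],[-0.001,-0.001,0.07,0,0,-1.203,1],[-0.001,-0.001,0.07,0,0,-1.203,1],[-0.001,-0.001,0.07,0,0,-1.203,1],[-0.001,-0.001,0.07,0,0,-1.203,1],[-0.001,-0.001,0.07,0,0,-1.203,1],[-0.001,-0.001,0.07,0,0,-1.203,1],[-0.001,-0.001,0.07,0,0,-1.203,1],[-0.001,-0.001,0.07,0,0,-1.203,1]]'; python3 - <<'E'
from h import *
where(); goal(-.102,-.026,.067,180)
o=telemetry.get_obs(); p,d=save("wrist","w1")
P=cloud("wrist",d,(o["ee_pos"],o["tcp_rot"])).reshape(-1,3); b=np.c_[(P[:,:2]-BT)@BR,P[:,2]]*1000
k=(abs(b[:,0]+55)<35)&(abs(b[:,1]+26)<32)&(b[:,2]>80)&(b[:,2]<94)&(b[:,0]<-12)
print(k.sum(),np.median(b[k],0),cv2.minAreaRect(b[k][:,:2].astype(np.float32)))
E
```

```text
time: 2.1
ee_pos: [0.4855, -0.1286, 0.131]
tcp_rot: [180.0, -0.0, 171.1]
wrist_force: [0.4, -1.1, -0.6]
opening: 0.0002
t 2.1 bin xy [-0.1025 -0.0277] z 0.131 rot [ 1.8000e+02 -3.0000e-02  1.7115e+02] F [ 0.41 -1.14 -0.62] open 0.0002 q [-14.8  -2.3  -8.5  83.9  -0.   -6. ]
shift [-0.0005  0.0017  0.064 ] turn [ 0.     -0.0005 -0.0098]
2 [-72.85842806  -7.18444929  85.05368645] ((-72.85842895507812, -7.184449195861816), (0.1558799296617508, 0.0), -113.98085021972656)
```

View pics/w1.png

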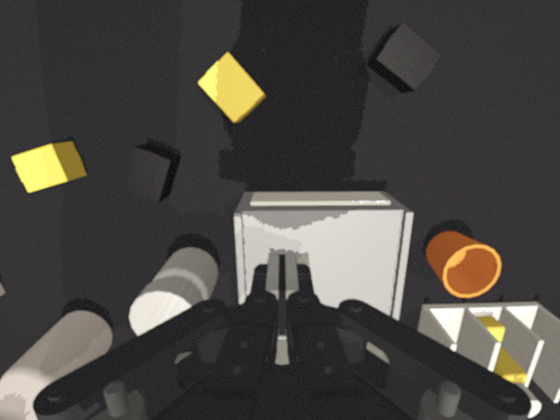

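The wrist view shows the shut fingertips at (285,255) over the ledge, with the fingers hiding the carton. Both rims, the measure and the crusher are clear.

Next I lower the hand behind the carton and pre-push it square, stopping short of the flap.

```bash
python3 -m inch '[[0,0.002,0.03,0,0,-0.01,1],[0,0.002,0.055,0,0,-0.01,1],[0,0.002,0.064,0,0,-0.01,1],[0,0.002,0.064,0,0,-0.01,1]]' && python3 -c "
from h import *
where()" && python3 -m inch '[[-0.003,0,0,0,0,0,1],[-0.006,0,0,0,0,0,1],[-0.009,0,0,0,0,0,1],[-0.012,0,0,0,0,0,1],[-0.015,0,0,0,0,0,1],[-0.018,0,0,0,0,0,1],[-0.021,0,0,0,0,0,1],[-0.024,0,0,0,0,0,1],[-0.027,0,0,0,0,0,1],[-0.030,0,0,0,0,0,1],[-0.032,0,0,0,0,0,1],[-0.032,0,0,0,0,0,1]]'; python3 -c "
from h import *
where()
p,d=save('scene','s1'); cv2.imwrite('pics/s1c.png',cv2.resize(p[110:260,160:340,::-1],None,fx=4,fy=4,interpolation=cv2.INTER_CUBIC))"
```

```text
time: 2.48
ee_pos: [0.4845, -0.1262, 0.065]
tcp_rot: [180.0, -0.2, 171.8]
wrist_force: [-0.5, 0.6, -0.1]
opening: 0.0001
t 2.48 bin xy [-0.1039 -0.0256] z 0.065 rot [179.97  -0.24 171.78] F [-0.47  0.6  -0.1 ] open 0.0001 q [-14.6  -1.4 -14.9  76.8  -0.   -6.4]
time: 3.48
ee_pos: [0.518, -0.1312, 0.0672]
tcp_rot: [180.0, 0.0, 171.9]
wrist_force: [0.8, -0.6, -0.1]
opening: -0.0
t 3.48 bin xy [-0.07   -0.0256] z 0.0672 rot [180.     0.   171.88] F [ 0.77 -0.59 -0.15] open -0.0 q [-14.2   2.9 -10.3  76.8   0.   -6.1]
```

View pics/s1c.png

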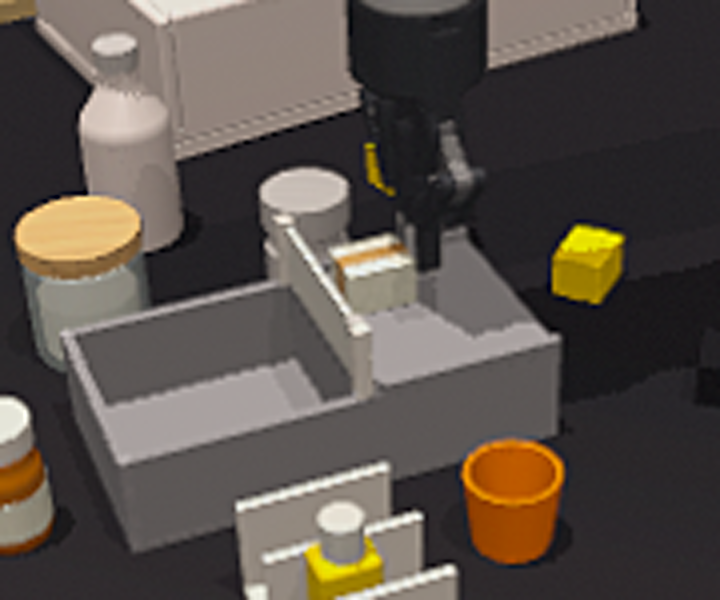

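The carton sits at about (375,275) in the crop, standing on the ledge short of the flap. The shut fingers are at (427,240), right behind it. I measure its pose from depth.

```bash
python3 - <<'E'
from h import *
P=cloud("scene",np.load('pics/s1.npy')).reshape(-1,3); b=np.c_[(P[:,:2]-BT)@BR,P[:,2]]*1000
k=(abs(b[:,0]+45)<40)&(abs(b[:,1]+26)<32)&(b[:,2]>83)&(b[:,2]<92)&(b[:,0]<-5)
f=b[k]; 
im=cv2.imread('pics/s1.png').reshape(-1,3)[k]; w=im.max(1)>110
print(k.sum(),w.sum(),f[w].min(0),f[w].max(0),cv2.minAreaRect(f[w][:,:2].astype(np.float32)))
k=(b[:,2]>64)&(b[:,2]<82)&(b[:,0]<-8)&(b[:,0]>-90)&(abs(b[:,1]+15)<20); f=b[k]; im=cv2.imread('pics/s1.png').reshape(-1,3)[k]; w=im.max(1)>60
g=f[w]; print("left face",len(g),np.percentile(g[:,0],[2,50,98]),np.polyfit(g[:,0],g[:,1],1),np.median(g,0)); 
d=f[im.max(1)<=60]; print("finger",len(d),np.percentile(d[:,0],[2,98]) if len(d) else 0)
E
```

```text
205 174 [-62.86554641 -39.25401384  83.00502219] [-17.65665801  -4.25294116  90.5114855 ] ((-40.37115478515625, -21.6726016998291), (34.743370056152344, 45.10024642944336), 88.628662109375)
left face 156 [-79.79048992 -36.83410611 -18.04657241] [-9.44112453e-03 -1.11655241e+01] [-36.83410611  -8.28915136  73.3386798 ]
finger 12 [-74.89587122 -63.02568389]
```

```bash
python3 -m inch '[[0.008,0,0,0,0,0,1],[0.018,0,-0.01,0,0,0,1],[0.022,0,-0.055,0,0,0,1],[0.022,0.01,-0.055,0,0,0.12,0.18],[0.015,0.02,-0.055,0,0,0.24,0.18],[0.005,0.0256,-0.055,0,0,0.36,0.18],[-0.005,0.0256,-0.055,0,0,0.5,0.18],[-0.010,0.0256,-0.055,0,0,0.62,0.18],[-0.010,0.0256,-0.055,0,0,0.74,0.18],[-0.010,0.0256,-0.055,0,0,0.86,0.18],[-0.010,0.0256,-0.055,0,0,0.98,0.18],[-0.010,0.0256,-0.055,0,0,1.065,0.18]]' && python3 -m inch '[[0,0,0,0,0,0,0.18],[0,0,0,0,0,0,0.18]]' && python3 - <<'E'
from h import *
where(); goal(-.060,0,.066,119)
p,d=save("scene","s2"); cv2.imwrite('pics/s2c.png',cv2.resize(p[110:260,160:340,::-1],None,fx=4,fy=4,interpolation=cv2.INTER_CUBIC))
P=cloud("scene",d).reshape(-1,3); b=np.c_[(P[:,:2]-BT)@BR,P[:,2]]*1000
k=(abs(b[:,0]+45)<40)&(abs(b[:,1]+26)<32)&(b[:,2]>83)&(b[:,2]<92)&(b[:,0]<-5)&(p.reshape(-1,3).max(1)>110)
print(k.sum(),cv2.minAreaRect(b[k][:,:2].astype(np.float32)))
E
```

```text
time: 4.53
ee_pos: [0.5305, -0.1071, 0.1223]
tcp_rot: [-180.0, -0.0, 110.5]
wrist_force: [0.4, -0.1, 0.8]
opening: 0.0699
time: 4.7
ee_pos: [0.5307, -0.1072, 0.1224]
tcp_rot: [-180.0, 0.0, 111.0]
wrist_force: [-0.7, 0.6, -0.5]
opening: 0.0699
t 4.7 bin xy [-0.0609 -0.0001] z 0.1224 rot [-180.      0.    111.02] F [-0.7   0.63 -0.49] open 0.0699 q [-11.4   3.   -4.   83.   -0.   57.6]
shift [-0.0004  0.0008  0.0564] turn [-0.      0.      0.0053]
175 ((-38.740142822265625, -23.022443771362305), (41.23134231567383, 36.935489654541016), 1.174124002456665)
```

View pics/s2c.png

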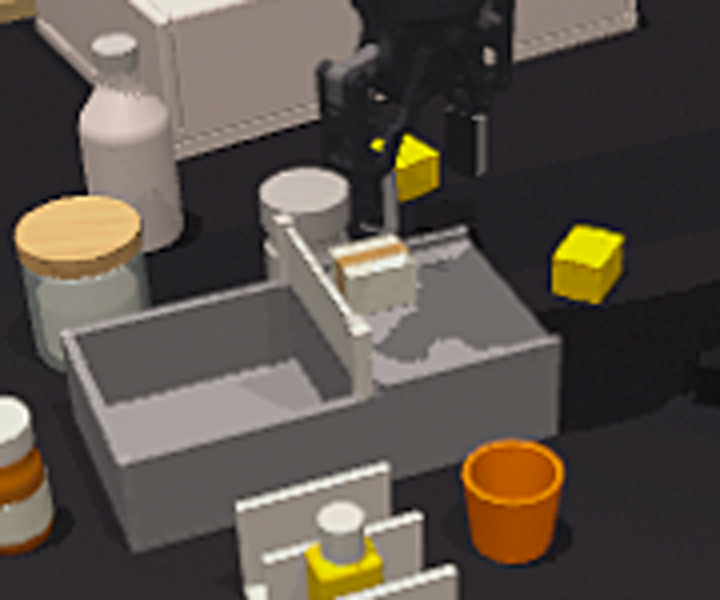

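The carton stands square at crop (375,275). One fingertip is near (380,225) and the other near (468,172). I check where each fingertip actually is before lowering.

```bash
python3 - <<'E'
from h import *
d=np.load('pics/s2.npy'); P=cloud("scene",d); b=np.dstack([(P[:,:,:2]-BT)@BR,P[:,:,2]])*1000
for c in [(335,160),(350,200),(370,225),(385,215),(390,195),(468,165),(480,150),(460,140)]:
    v,u=110+c[1]//4,160+c[0]//4; print(c,b[v,u].round(0))
f=b.reshape(-1,3); k=(f[:,2]>112)&(f[:,2]<150)&(abs(f[:,0]+60)<80)&(abs(f[:,1])<75); g=f[k]
for s in (g[g[:,0]>-60],g[g[:,0]<=-60]): print(len(s),s.min(0).round(1),s.max(0).round(1))
# project expected fingertip corners to crop px
i=info("scene"); Rc=R.from_euler('xyz',i["attitude"],degrees=True).as_matrix(); K=i["camera_matrix"]
j=np.array([np.cos(np.radians(29)),np.sin(np.radians(29))]); n=np.array([j[1],-j[0]])
for s in(1,-1):
  for e,w in((35,11),(35,-11),(49.5,11),(49.5,-11)):
    q=np.array([-60.9,0])+s*j*e+n*w; X=np.r_[BR@q/1000+BT,.128]; c=Rc.T@(X-i["xyz"]); a=c[:2]/c[2]; a=a*(1+i["k1"]*(a@a)); uv=K[:2,:2]@a+K[:2,2]; print("A" if s>0 else "B",e,w,q.round(0),((uv-[160,110])*4).round(0))
E
```

```text
(335, 160) [ -2.  26. 182.]
(350, 200) [-100. -227.    0.]
(370, 225) [-20.  26. 140.]
(385, 215) [-29.  27. 146.]
(390, 195) [-31.  29. 158.]
(468, 165) [-94. -11. 140.]
(480, 150) [-102.  -11.  148.]
(460, 140) [-93. -19. 151.]
66 [-33.9  14.1 130.4] [-14.5  30.4 149.9]
72 [-102.4  -28.5  130.4] [-86.1  -6.8 149.7]
A 35 11 [-25.   7.] [364. 224.]
A 35 -11 [-36.  27.] [396. 237.]
A 49.5 11 [-12.  14.] [347. 236.]
A 49.5 -11 [-23.  34.] [379. 249.]
B 35 11 [-86. -27.] [444. 173.]
B 35 -11 [-97.  -7.] [475. 184.]
B 49.5 11 [-99. -34.] [459. 162.]
B 49.5 -11 [-110.  -14.] [490. 174.]
```

Both fingertips are where planned. Their ends sit about 8–9 mm above the TCP height when open this far, so I lower the TCP to 0.060. Then I swing the flap open, before the rear finger reaches the carton.

```bash
python3 -m inch '[[0,0.001,0.03,0,0,0.005,0.18],[0,0.001,0.055,0,0,0.005,0.18],[0,0.001,0.062,0,0,0.005,0.18],[0,0.001,0.062,0,0,0.005,0.18]]' && python3 -m inch '[[-0.002,0.0035,0,0,0,0,0.18],[-0.004,0.007,0,0,0,0,0.18],[-0.006,0.0105,0,0,0,0,0.18],[-0.0078,0.014,0,0,0,0,0.18],[-0.0097,0.0175,0,0,0,0,0.18],[-0.0107,0.0193,0,0,0,0,0.18],[-0.0107,0.0193,0,0,0,0,0.18]]' && python3 - <<'E'
from h import *
where(); goal(.008,0,.061,119)
p,d=save("scene","s3"); cv2.imwrite('pics/s3c.png',cv2.resize(p[110:260,160:340,::-1],None,fx=4,fy=4,interpolation=cv2.INTER_CUBIC))
P=cloud("scene",d).reshape(-1,3); b=np.c_[(P[:,:2]-BT)@BR,P[:,2]]*1000
k=(abs(b[:,0]+45)<40)&(abs(b[:,1]+26)<26)&(b[:,2]>83)&(b[:,2]<92)&(b[:,0]<-5)&(p.reshape(-1,3).max(1)>110)
print(k.sum(),cv2.minAreaRect(b[k][:,:2].astype(np.float32)))
E
```

```text
time: 5.08
ee_pos: [0.5306, -0.1066, 0.0583]
tcp_rot: [-179.8, -0.1, 110.7]
wrist_force: [-1.4, -0.4, -1.1]
opening: 0.0699
time: 5.67
ee_pos: [0.5544, -0.1102, 0.0604]
tcp_rot: [180.0, 0.0, 110.6]
wrist_force: [-2.7, 0.2, 2.2]
opening: 0.0699
t 5.67 bin xy [-0.0371  0.0004] z 0.0604 rot [1.8000e+02 1.0000e-02 1.1058e+02] F [-2.7   0.16  2.18] open 0.0699 q [-11.2   7.2  -6.4  76.4  -0.   58.2]
shift [-0.0221  0.0393 -0.0006] turn [ 0.0001  0.0001 -0.0024]
118 ((-38.438697814941406, -20.386545181274414), (33.1714973449707, 40.38519287109375), 88.82664489746094)
```

View pics/s3c.png

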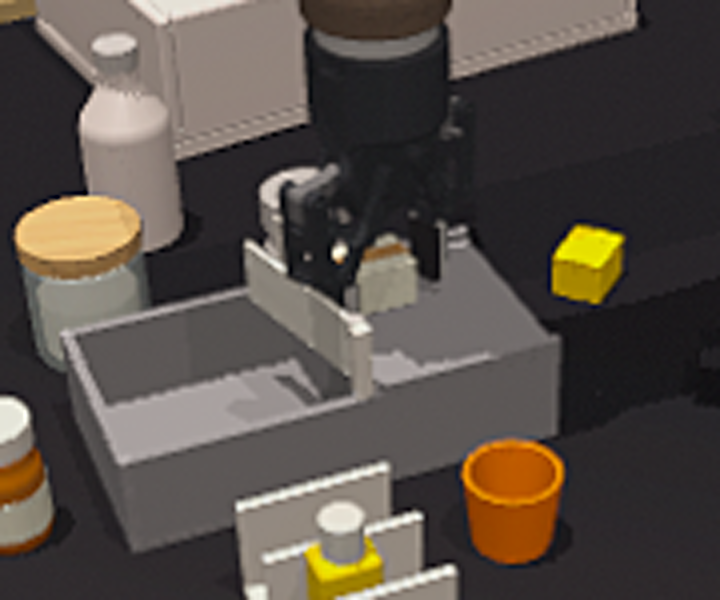

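The flap is open about 0.3 rad at (300,295), held by the front finger. The carton at (387,275) has not moved, and the rear finger at (430,250) is just behind it. I go on pushing.

```bash
python3 -m inch '[[-0.0012,0.0022,0,0,0,0,0.18],[-0.0024,0.0044,0,0,0,0,0.18],[-0.0036,0.0066,0,0,0,0,0.18],[-0.0049,0.0088,0,0,0,0,0.18],[-0.0061,0.011,0,0,0,0,0.18],[-0.0073,0.0132,0,0,0,0,0.18],[-0.0085,0.0154,0,0,0,0,0.18],[-0.0097,0.0176,0,0,0,0,0.18],[-0.0109,0.0198,0,0,0,0,0.18],[-0.0122,0.022,0,0,0,0,0.18],[-0.0133,0.024,0,0,0,0,0.18]]' && python3 - <<'E'
from h import *
where(); goal(.012,0,.061,119)
p,d=save("scene","s4"); cv2.imwrite('pics/s4c.png',cv2.resize(p[110:260,160:340,::-1],None,fx=4,fy=4,interpolation=cv2.INTER_CUBIC))
P=cloud("scene",d).reshape(-1,3); b=np.c_[(P[:,:2]-BT)@BR,P[:,2]]*1000
k=(abs(b[:,0]+20)<40)&(abs(b[:,1]+26)<26)&(b[:,2]>83)&(b[:,2]<92)&(p.reshape(-1,3).max(1)>110)
print(k.sum(),cv2.minAreaRect(b[k][:,:2].astype(np.float32)))
E
```

```text
time: 6.63
ee_pos: [0.5811, -0.1143, 0.0601]
tcp_rot: [-180.0, 0.0, 110.6]
wrist_force: [-4.2, 0.1, 0.5]
opening: 0.0699
t 6.63 bin xy [-0.01    0.0001] z 0.0601 rot [-179.96    0.    110.55] F [-4.21  0.09  0.53] open 0.0699 q [-11.1  10.9  -2.3  76.8  -0.   58.3]
shift [-0.0107  0.0192 -0.0009] turn [-0.0007  0.     -0.0027]
143 ((-17.44837188720703, -15.910552978515625), (47.0444450378418, 32.069610595703125), 23.5583553314209)
```

View pics/s4c.png

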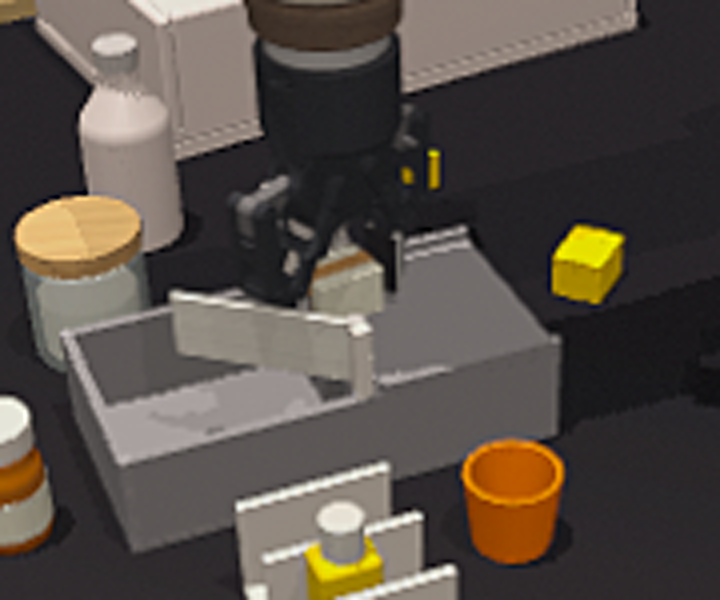

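The flap is open about 1 rad at (270,330) with the finger inside it. The carton at (345,285) has turned about 24° flush to the rear pad. There is ample gap to the front finger and flap, so I push on over the sill.

```bash
python3 -m inch '[[-0.0012,0.0022,0,0,0,0,0.18],[-0.0024,0.0044,0,0,0,0,0.18],[-0.0036,0.0066,0,0,0,0,0.18],[-0.0049,0.0088,0,0,0,0,0.18],[-0.0061,0.011,0,0,0,0,0.18],[-0.0073,0.0132,0,0,0,0,0.18],[-0.0085,0.0154,0,0,0,0,0.18],[-0.0097,0.0176,0,0,0,0,0.18],[-0.0107,0.0192,0,0,0,0,0.18],[-0.0107,0.0192,0,0,0,0,0.18],[-0.0107,0.0192,0,0,0,0,0.18]]' && python3 - <<'E'
from h import *
where()
p,d=save("scene","s5"); cv2.imwrite('pics/s5c.png',cv2.resize(p[110:260,160:340,::-1],None,fx=4,fy=4,interpolation=cv2.INTER_CUBIC))
E
```

```text
time: 7.6
ee_pos: [0.6032, -0.1175, 0.0604]
tcp_rot: [180.0, 0.0, 110.6]
wrist_force: [-0.9, -2.6, -1.3]
opening: 0.0697
t 7.6 bin xy [0.0123 0.0001] z 0.0604 rot [1.7997e+02 3.0000e-02 1.1056e+02] F [-0.85 -2.55 -1.28] open 0.0697 q [-11.   13.8   1.1  77.3  -0.   58.4]
```

View pics/s5c.png

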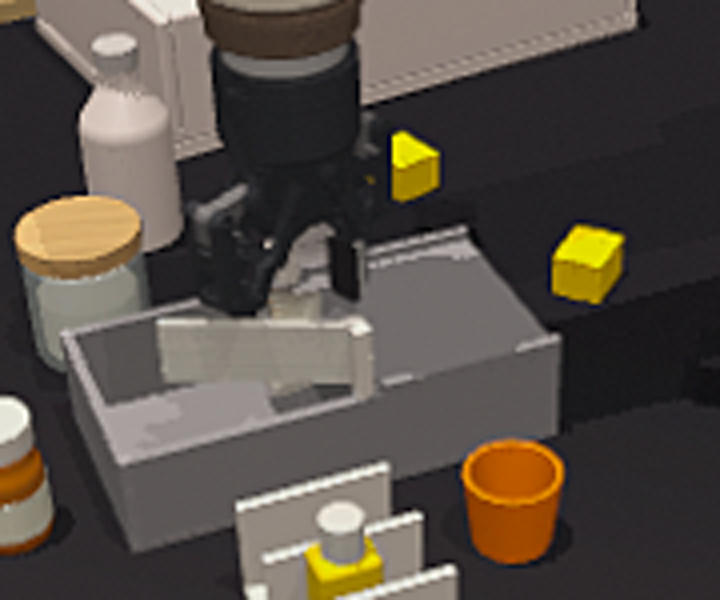

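The flap is wide open at (260,350). The carton has tipped into the doorway at about (292,340), nose down. I check by depth whether it has dropped.

```bash
python3 - <<'E'
from h import *
d=np.load('pics/s5.npy'); P=cloud("scene",d); b=np.dstack([(P[:,:,:2]-BT)@BR,P[:,:,2]])*1000
for c in [(300,255),(310,280),(292,295),(298,310),(280,300),(275,370),(290,378),(290,390),(305,390),(340,310),(325,290)]:
    v,u=110+c[1]//4,160+c[0]//4; print(c,b[v,u].round(0))
p,d=save("top","t5"); 
P=cloud("top",d); b=np.dstack([(P[:,:,:2]-BT)@BR,P[:,:,2]])*1000
v,u=np.where((abs(b[:,:,0]-30)<50)&(abs(b[:,:,1]+15)<45)&(b[:,:,2]<98)&(b[:,:,2]>15)); print(len(v), b[v,u][::8].round(0))
E
```

```text
(300, 255) [ -22. -100.   50.]
(310, 280) [-12. -56.  59.]
(292, 295) [  1. -47.  59.]
(298, 310) [  2. -40.  53.]
(280, 300) [  6. -57.  49.]
(275, 370) [42. 38. 73.]
(290, 378) [34. 40. 67.]
(290, 390) [25.  7. 34.]
(305, 390) [  5. -25.   6.]
(340, 310) [-18. -18.  61.]
(325, 290) [-17. -42.  60.]
32 [[ -1.  30.  60.]
 [ -7.  27.  59.]
 [-14.  28.  59.]
 [-15.  22.  59.]]
```

Depth shows the ledge clear and carton material at z≈34 mm in the well, so it has dropped. I back out slowly so the flap follows the finger shut, then lift.

```bash
python3 -m inch '[[0.0029,-0.0052,0,0,0,0,0.18],[0.0058,-0.0105,0,0,0,0,0.18],[0.0087,-0.0157,0,0,0,0,0.18],[0.0116,-0.021,0,0,0,0,0.18],[0.0145,-0.0262,0,0,0,0,0.18],[0.0175,-0.0315,0,0,0,0,0.18],[0.0204,-0.0367,0,0,0,0,0.18],[0.0233,-0.042,0,0,0,0,0.18],[0.0262,-0.0472,0,0,0,0,0.18],[0.0291,-0.0525,0,0,0,0,0.18],[0.032,-0.0577,0,0,0,0,0.18],[0.0354,-0.0638,0,0,0,0,0.18]]' && python3 -m inch '[[0.003,-0.006,-0.02,0,0,0,0.18],[0.003,-0.006,-0.06,0,0,0,0.18],[0.003,-0.006,-0.1,0,0,0,0.18],[0.05,-0.09,-0.12,0,0,0,0.18],[0.1,-0.16,-0.13,0,0,0,0.18],[0.1,-0.16,-0.13,0,0,0,0.18],[0.1,-0.16,-0.13,0,0,0,0.18],[0.1,-0.16,-0.13,0,0,0,0.18],[0.1,-0.16,-0.13,0,0,0,0.18]]' && python3 - <<'E'
from h import *
where()
q,_=save("scene","s6")
p,d=save("top","t6"); cv2.imwrite('pics/t6c.png',cv2.resize(p[135:285,215:415,::-1],None,fx=4,fy=4,interpolation=cv2.INTER_CUBIC))
P=cloud("top",d); b=np.dstack([(P[:,:,:2]-BT)@BR,P[:,:,2]])*1000
f=b.reshape(-1,3)
k=(abs(f[:,0]-65)<58)&(abs(f[:,1])<52)&(f[:,2]>18)&(f[:,2]<60)&(f[:,0]>10); print("carton",k.sum(),np.median(f[k],0).round(1),f[k].max(0).round(0),f[k].min(0).round(0))
fl=(abs(f[:,0])<12)&(abs(f[:,1])<50)&(f[:,2]>80)&(f[:,2]<110); print("flap fit",fl.sum(),np.polyfit(f[fl][:,1],f[fl][:,0],1))
a=cv2.imread('pics/t0.png'); c=cv2.imread('pics/t6.png'); df=cv2.absdiff(a,c).max(2)
n,l,st,ce=cv2.connectedComponentsWithStats((df>50).astype(np.uint8)); print([list(s) for s in st[1:] if s[4]>12])
E
```

```text
time: 8.7
ee_pos: [0.5303, -0.1064, 0.0604]
tcp_rot: [180.0, -0.0, 110.6]
wrist_force: [-0.3, 0.3, -0.6]
opening: 0.0702
time: 9.45
ee_pos: [0.3431, -0.0686, 0.1918]
tcp_rot: [179.8, 0.1, 110.6]
wrist_force: [0.6, 0.1, -0.5]
opening: 0.0697
t 9.45 bin xy [-0.2521  0.0111] z 0.1918 rot [1.7985e+02 8.0000e-02 1.1058e+02] F [ 0.57  0.07 -0.46] open 0.0697 q [-11.3 -23.3 -18.9  94.2   0.   58.1]
carton 125 [20.3 -9.3 45.3] [29.  6. 51.] [ 11. -26.  19.]
flap fit 174 [ 0.00537882 -1.91300556]
[[np.int32(338), np.int32(229), np.int32(14), np.int32(21), np.int32(71)], [np.int32(300), np.int32(300), np.int32(137), np.int32(120), np.int32(12543)], [np.int32(529), np.int32(411), np.int32(31), np.int32(9), np.int32(162)], [np.int32(280), np.int32(413), np.int32(14), np.int32(7), np.int32(57)]]
```

View pics/t6c.png

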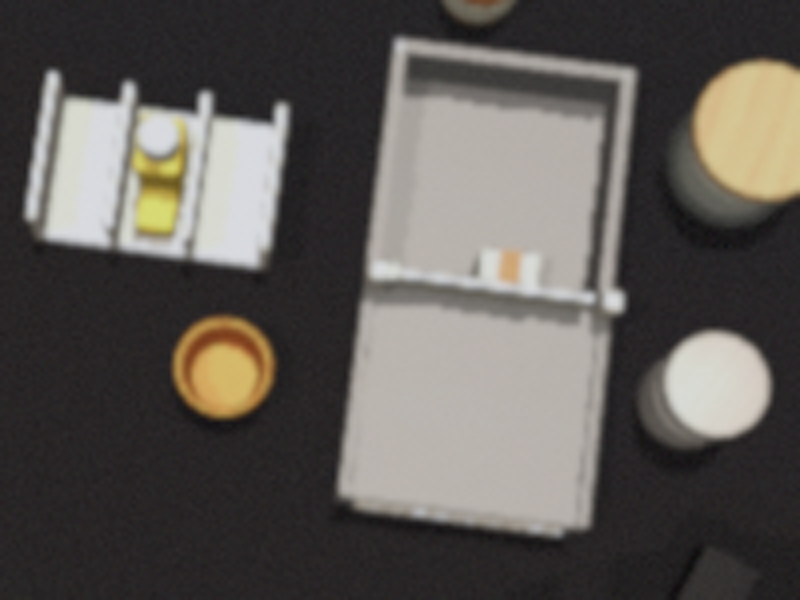

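The flap is shut and the bystanders are unmoved. The carton stands on its nose in the well at crop (510,268), close against the sill wall. Its underside centre could therefore be marginal at bin x≈0, so I measure that.

```bash
python3 - <<'E'
from h import *
d=[np.load('pics/t6.npy')]
for i in range(5): d.append(optics.camera("top")[1])
d=np.median(d,0); P=cloud("top",d); b=np.dstack([(P[:,:,:2]-BT)@BR,P[:,:,2]])*1000; f=b.reshape(-1,3)
k=(f[:,0]>4)&(f[:,0]<45)&(f[:,1]>-40)&(f[:,1]<20)&(f[:,2]>35)&(f[:,2]<58); g=f[k]
print(len(g),cv2.minAreaRect(g[:,:2].astype(np.float32)), np.linalg.lstsq(np.c_[g[:,:2],np.ones(len(g))],g[:,2],rcond=None)[0], np.median(g[:,2]))
for y in range(-30,12,4):
    s=g[abs(g[:,1]-y)<2]; print(y,len(s),(s[:,0].max().round(1),s[:,0].min().round(1)) if len(s) else '')
p,ds=optics.camera("scene"); cv2.imwrite('pics/s7.png',p[:,:,::-1])
P=cloud("scene",ds); f=(np.dstack([(P[:,:,:2]-BT)@BR,P[:,:,2]])*1000).reshape(-1,3)
k=(f[:,0]>-5)&(f[:,0]<50)&(f[:,1]>-40)&(f[:,1]<20)&(f[:,2]>14)&(f[:,2]<54); g=f[k]; print("scene",len(g),np.percentile(g,[3,50,97],axis=0).round(1) if len(g) else '')
# edges: intensity profile of carton top far edge along bin x at z=.046
i=info("top"); Rc=R.from_euler('xyz',i["attitude"],degrees=True).as_matrix(); K=i["camera_matrix"]; im=cv2.imread('pics/t6.png',0)
def prj(X):
    c=Rc.T@(X-i["xyz"]); a=c[:2]/c[2]; a=a*(1+i["k1"]*(a@a)); return K[:2,:2]@a+K[:2,2]
for y in(-22,-1):
    print(y,[ (x,int(cv2.getRectSubPix(im,(1,1),tuple(map(float,prj(np.r_[BR@[x/1000,y/1000]+BT,.046]))))[0,0])) for x in range(10,40,2)])
E
```

```text
122 ((20.154659271240234, -9.512012481689453), (18.288894653320312, 31.65434455871582), 0.4710209369659424) [ 1.43941762e-03 -2.54073214e-02  4.54043900e+01] 45.70841584689023
-30 0 
-26 6 (np.float64(28.5), np.float64(12.9))
-22 14 (np.float64(28.0), np.float64(12.8))
-18 16 (np.float64(27.6), np.float64(12.0))
-14 15 (np.float64(29.3), np.float64(11.0))
-10 15 (np.float64(28.8), np.float64(13.1))
-6 15 (np.float64(28.2), np.float64(12.6))
-2 15 (np.float64(27.7), np.float64(12.0))
2 14 (np.float64(27.3), np.float64(11.8))
6 12 (np.float64(26.6), np.float64(10.9))
10 0 
scene 326 [[  0.6 -25.2  17.6]
 [ 16.4   3.2  41.4]
 [ 31.8  13.   50.3]]
-22 [(10, 206), (12, 214), (14, 215), (16, 215), (18, 214), (20, 214), (22, 214), (24, 214), (26, 214), (28, 211), (30, 199), (32, 186), (34, 180), (36, 178), (38, 178)]
-1 [(10, 195), (12, 208), (14, 210), (16, 213), (18, 214), (20, 214), (22, 214), (24, 214), (26, 213), (28, 206), (30, 192), (32, 179), (34, 178), (36, 179), (38, 179)]
```

The carton's underside is at bin x≈0–1.5 mm, too close to the x≥0 limit. I will nudge it off the sill wall with the shut fingers, tilted away from the flap. They push its left side near the far edge towards −y, which turns it off the wall.

```bash
python3 -c "
from h import *
where(); goal(.031,.031,.15,118.9)"
```

```text
t 9.85 bin xy [-0.2491  0.0108] z 0.1898 rot [-1.7994e+02 -4.0000e-02  1.1057e+02] F [ 0.52 -1.04 -0.15] open 0.0703 q [-11.3 -22.6 -18.7  94.    0.   58.1]
shift [-0.1175  0.2551  0.0394] turn [-0.0011 -0.0007 -0.0007]
```

```bash
python3 -m inch '[[-0.1175,0.255,0,0,0,0,1],[-0.1175,0.255,0,0,0,0,1],[-0.1175,0.255,0,0,0,0,1],[-0.1175,0.255,0,0.1,0.055,0,1],[-0.1175,0.255,0,0.2,0.11,0,1],[-0.1175,0.255,0,0.3,0.16,0,1],[-0.1175,0.255,0,0.38,0.21,0,1],[-0.1175,0.255,0.02,0.38,0.21,0,1],[-0.1175,0.255,0.039,0.38,0.21,0,1],[-0.1175,0.255,0.039,0.38,0.21,0,1]]' && python3 - <<'E'
from h import *
where(); o=telemetry.get_obs(); T=R.from_euler('xyz',o["tcp_rot"],degrees=True)
u=-T.apply([0,0,1]); print("hand up-axis in bin",(BR.T@u[:2]).round(3),u[2].round(3))
def sh(bx,by,z): print((bx,by,z),T.inv().apply(np.r_[BR@[bx,by]+BT,z]-o["ee_pos"]).round(4))
sh(.031,.031,.07); sh(.031,.031,.026); sh(.031,.012,.026)
q,_=save("scene","s8"); cv2.imwrite('pics/s8c.png',cv2.resize(q[60:260,120:340,::-1],None,fx=3,fy=3,interpolation=cv2.INTER_CUBIC))
E
```

```text
time: 10.68
ee_pos: [0.6271, -0.0898, 0.1503]
tcp_rot: [-157.8, -11.8, 108.2]
wrist_force: [1.5, 0.1, 0.8]
opening: 0.0
t 10.68 bin xy [0.0319 0.031 ] z 0.1503 rot [-157.81  -11.79  108.25] F [1.49 0.11 0.78] open 0.0 q [-8.200e+00  4.600e+01  5.170e+01  1.207e+02  1.000e-01  6.120e+01]
hand up-axis in bin [ 0.422 -0.001] 0.906
(0.031, 0.031, 0.07) [-0.016   0.029   0.0732]
(0.031, 0.031, 0.026) [-0.025   0.0452  0.1131]
(0.031, 0.012, 0.026) [-0.0416  0.0361  0.1131]
```

View pics/s8c.png

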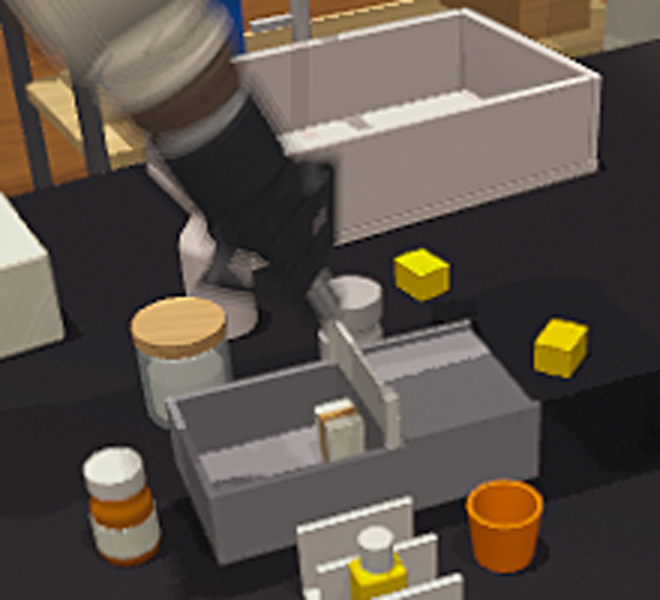

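The tilted shut fingers are above the well at (320,300). The carton stands on its nose at (338,432) against the sill wall, and the flap is shut. I lower the fingers and nudge.

```bash
python3 -m inch '[[-0.006,0.011,0.028,0,0,0,1],[-0.012,0.022,0.055,0,0,0,1],[-0.016,0.029,0.0732,0,0,0,1],[-0.0205,0.037,0.093,0,0,0,1],[-0.025,0.0452,0.1131,0,0,0,1],[-0.025,0.0452,0.1131,0,0,0,1]]' && python3 - <<'E'
from h import *
where(); o=telemetry.get_obs(); T=R.from_euler('xyz',o["tcp_rot"],degrees=True)
for by in(.024,.012): print(T.inv().apply(np.r_[BR@[.031,by]+BT,.026]-o["ee_pos"]).round(4))
E
```

```text
time: 11.23
ee_pos: [0.6231, -0.0893, 0.0212]
tcp_rot: [-157.5, -11.9, 108.2]
wrist_force: [-0.6, 1.1, -1.3]
opening: -0.0
t 11.23 bin xy [0.028  0.0309] z 0.0212 rot [-157.53  -11.93  108.19] F [-0.55  1.07 -1.3 ] open -0.0 q [-8.200e+00  4.470e+01  3.520e+01  1.059e+02  1.000e-01  6.120e+01]
[-0.0064 -0.0027 -0.0057]
[-0.0169 -0.0085 -0.0057]
```

```bash
python3 -m inch '[[-0.002,-0.0011,0,0,0,0,1],[-0.004,-0.0022,0,0,0,0,1],[-0.006,-0.0033,0,0,0,0,1],[-0.008,-0.0044,0,0,0,0,1],[-0.010,-0.0055,0,0,0,0,1],[-0.012,-0.0066,0,0,0,0,1],[-0.014,-0.0077,0,0,0,0,1],[-0.0166,-0.0091,0,0,0,0,1],[-0.0166,-0.0091,0,0,0,0,1]]' && cat > chk.py <<'E'
from h import *
where()
p,d=optics.camera("scene"); P=cloud("scene",d); f=(np.dstack([(P[:,:,:2]-BT)@BR,P[:,:,2]])*1000).reshape(-1,3)
k=(f[:,0]>-5)&(f[:,0]<60)&(f[:,1]>-58)&(f[:,1]<20)&(f[:,2]>14)&(f[:,2]<54)&(p.reshape(-1,3).max(1)>80); g=f[k]; print("scene",len(g),np.percentile(g,[3,50,97],axis=0).round(1) if len(g) else '')
h=g[(g[:,2]>38)]; print("top face",len(h),cv2.minAreaRect(h[:,:2].astype(np.float32)))
p,d=optics.camera("top"); P=cloud("top",d); f=(np.dstack([(P[:,:,:2]-BT)@BR,P[:,:,2]])*1000).reshape(-1,3)
k=(f[:,0]>4)&(f[:,0]<60)&(f[:,1]>-55)&(f[:,1]<25)&(f[:,2]>22)&(f[:,2]<58)&(p.reshape(-1,3).max(1)>120); g=f[k]; print("top",len(g),cv2.minAreaRect(g[:,:2].astype(np.float32)) if len(g) else '')
E
python3 chk.py
```

```text
time: 11.98
ee_pos: [0.6223, -0.1089, 0.027]
tcp_rot: [-157.9, -11.7, 108.2]
wrist_force: [-0.7, 0.5, 0.6]
opening: 0.0002
t 11.98 bin xy [0.03   0.0115] z 0.027 rot [-157.92  -11.73  108.25] F [-0.68  0.48  0.58] open 0.0002 q [ -9.7  44.4  35.6 106.1  -0.5  59.9]
scene 190 [[  1.  -52.8  16.9]
 [ 11.4  -2.8  44.2]
 [ 48.4  18.1  49.7]]
top face 119 ((17.715694427490234, -6.151302337646484), (77.3629150390625, 31.32450294494629), 47.40641784667969)
top 0
```

```bash
python3 -m inch '[[0.007,0.004,0,0,0,0,1],[0.012,-0.005,-0.028,0,0,0,1],[0.02,-0.021,-0.068,0,0,0,1],[0.032,-0.041,-0.118,0,0,0,1],[0.032,-0.041,-0.118,0,0,0,1],[0.06,-0.09,-0.09,0,0,0,1],[0.09,-0.15,-0.06,0,0,0,1],[0.11,-0.2,-0.03,0,0,0,1],[0.142,-0.239,-0.013,0,0,0,1],[0.142,-0.239,-0.013,0,0,0,1],[0.142,-0.239,-0.013,0,0,0,1],[0.142,-0.239,-0.013,0,0,0,1]]' && python3 chk.py && python3 -c "
from h import *
p,d=save('top','t9'); cv2.imwrite('pics/t9c.png',cv2.resize(p[135:285,215:415,::-1],None,fx=4,fy=4,interpolation=cv2.INTER_CUBIC))"
```

```text
time: 13.08
ee_pos: [0.3768, -0.0629, 0.1555]
tcp_rot: [-157.9, -11.7, 108.3]
wrist_force: [-0.6, 0.9, 1.3]
opening: 0.0
t 13.08 bin xy [-0.2196  0.0216] z 0.1555 rot [-157.9   -11.75  108.3 ] F [-0.61  0.85  1.29] open 0.0 q [ -9.2   6.   -1.6 107.3  -0.4  60.3]
scene 475 [[  1.1 -57.8  15.5]
 [ 22.4 -17.5  38.4]
 [ 56.1   5.1  51.3]]
top face 244 ((30.216081619262695, -20.15148162841797), (59.25565719604492, 75.7734375), 0.09932448714971542)
top 0
```

View pics/t9c.png

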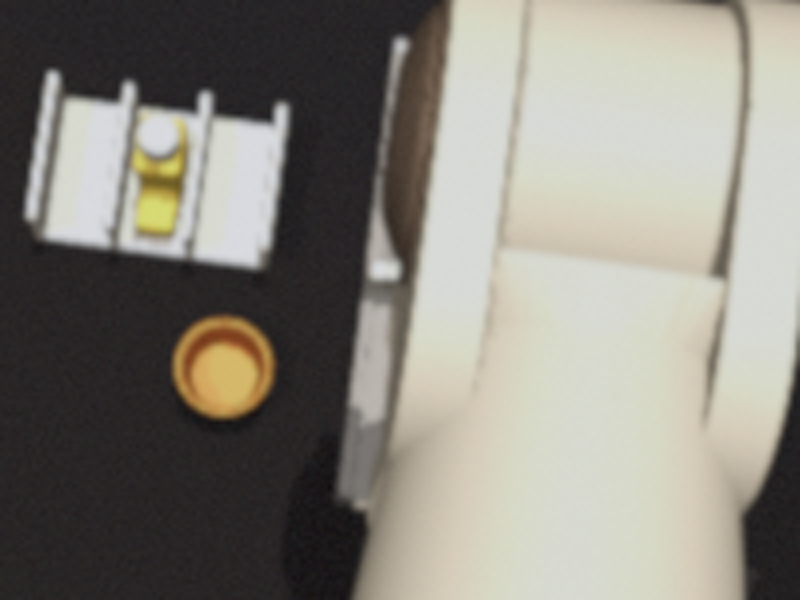

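The arm hides the bin in this view, and that was my 12th and last picture. I straighten the hand and check by numbers.

```bash
python3 -m inch '[[0.008,-0.015,-0.02,-0.1,-0.055,0,1],[0.016,-0.03,-0.04,-0.2,-0.11,0,1],[0.024,-0.04,-0.05,-0.3,-0.16,0,1],[0.024,-0.04,-0.05,-0.38,-0.21,0,1],[0.024,-0.04,-0.05,-0.38,-0.21,0,1],[0.024,-0.04,-0.05,-0.38,-0.21,0,1]]' && python3 - <<'E'
from h import *
where()
ds=[];
for i in range(4): p,d=optics.camera("top"); ds.append(d)
cv2.imwrite('pics/t10.png',p[:,:,::-1]); d=np.median(ds,0)
P=cloud("top",d); b=np.dstack([(P[:,:,:2]-BT)@BR,P[:,:,2]])*1000; f=b.reshape(-1,3)
k=(f[:,0]>4)&(f[:,0]<100)&(f[:,1]>-55)&(f[:,1]<50)&(f[:,2]>20)&(f[:,2]<58); g=f[k]
r=cv2.minAreaRect(g[:,:2].astype(np.float32)); print(len(g),r,cv2.boxPoints(r).round(1).tolist(),np.percentile(g[:,2],[5,50,95]).round(1))
fl=(abs(f[:,0])<12)&(abs(f[:,1])<50)&(f[:,2]>80)&(f[:,2]<110); print("flap fit",np.polyfit(f[fl][:,1],f[fl][:,0],1))
# ascii height map of well near sill (bin grid 3mm)
G={}
for q in f[(f[:,0]>3)&(f[:,0]<70)&(abs(f[:,1])<57)]: G.setdefault((int(q[0]//4),int(q[1]//4)),[]).append(q[2])
for x in range(16,0,-1): print(x*4,' '.join(f"{int(np.median(G[(x,y)])):3d}" if (x,y) in G else '  .' for y in range(8,-15,-1)))
a=cv2.imread('pics/t0.png'); c=cv2.imread('pics/t10.png'); df=cv2.absdiff(a,c).max(2)
n,l,st,ce=cv2.connectedComponentsWithStats((df>50).astype(np.uint8)); print([s.tolist() for s in st[1:] if s[4]>12])
E
```

```text
time: 13.73
ee_pos: [0.3591, -0.0589, 0.222]
tcp_rot: [179.9, 0.1, 110.6]
wrist_force: [0.9, -0.3, -0.5]
opening: -0.0
t 13.73 bin xy [-0.2377  0.0229] z 0.222 rot [1.7985e+02 8.0000e-02 1.1059e+02] F [ 0.88 -0.31 -0.46] open -0.0 q [ -9.3 -20.6 -13.7  96.7   0.   60.1]
121 ((20.26110076904297, -16.47801971435547), (32.10599136352539, 17.574960708618164), 88.53721618652344) [[11.100000381469727, -32.29999923706055], [28.600000381469727, -32.79999923706055], [29.5, -0.699999988079071], [11.899999618530273, -0.20000000298023224]] [43.6 45.6 47.6]
flap fit [ 0.00356049 -1.912406  ]
64   5   6   4   5   6   5   5   5   5   6   6   6   5   5   6   5   5   6   6   6   5   6   5
60   6   4   5   6   5   6   5   4   6   6   6   5   4   5   4   5   4   7   7   5   6   5   7
56   5   4   5   6   6   5   4   5   6   5   6   6   5   8   5   4   4   5   6   6   4   5   5
52   6   5   5   6   6   5   4   6   5   6   4   5   6   6   6   5   5   5   6   5   5   5   5
48   6   5   6   4   5   6   4   5   3   5   5   6   5   5   6   4   5   5   4   4   4   4   5
44   5   4   5   6   5   6   6   5   4 
[... 404 characters left out ...]
  .   .   .   4   4   6   4   5
24   5   4   5   6   5   6   6   5   4  44  46  46  45  45  46  45  46   .   7   6   4   5   6
20   5   4   5   6   5   6   4   5   5  44  46  45  45  45  46  46  46   .   5   5   5   5   5
16   6   5   6   .   7   6   6   .   5  44  44  45  45  44  45  45  44  43   4   5   6   5   6
12   .   .   .   .   .   .   .   .   .  44  45  46  46  47  44  44  46   .   .   .   .   .   .
8   .   .   .   .   .   .   .   .   .  45   .   .  45  46   .   .  45   .   .   .   .   .   .
4   .   .   .   .   .   .   .   .   .   .   .   .   .   .   .   .   .   .   .   .   .   .   .
[[338, 229, 14, 21, 72], [293, 292, 142, 128, 15309], [529, 411, 31, 9, 162], [280, 413, 12, 7, 48]]
```

The nudge slid the carton 7 mm along the wall without turning it: the far edge is at x≈29, so the underside is at about 1 mm. Friction on the pad is high, so this time I push diagonally (−y with +x) and the contact drags it off the wall.

```bash
python3 -c "
from h import *
goal(.026,.027,.15,118.9)"
```

```text
shift [-0.1236  0.2329  0.0684] turn [-0.0036 -0.0022 -0.0006]
```

```bash
python3 -m inch '[[-0.1236,0.233,0,0,0,0,1],[-0.1236,0.233,0,0,0,0,1],[-0.1236,0.233,0.01,0,0,0,1],[-0.1236,0.233,0.02,0.1,0.055,0,1],[-0.1236,0.233,0.03,0.2,0.11,0,1],[-0.1236,0.233,0.03,0.3,0.16,0,1],[-0.1236,0.233,0.04,0.38,0.21,0,1],[-0.1236,0.233,0.06,0.38,0.21,0,1],[-0.1236,0.233,0.068,0.38,0.21,0,1],[-0.1236,0.233,0.068,0.38,0.21,0,1]]' && python3 - <<'E'
from h import *
where(); o=telemetry.get_obs(); T=R.from_euler('xyz',o["tcp_rot"],degrees=True)
def sh(bx,by,z): print((bx,by,z),T.inv().apply(np.r_[BR@[bx,by]+BT,z]-o["ee_pos"]).round(4))
sh(.026,.027,.07); sh(.026,.027,.026); sh(.026,.018,.026); sh(.038,0,.026)
E
```

```text
time: 14.77
ee_pos: [0.6217, -0.0931, 0.144]
tcp_rot: [-157.2, -12.1, 108.1]
wrist_force: [-0.3, 0.3, -1.3]
opening: 0.0002
t 14.77 bin xy [0.0271 0.0269] z 0.144 rot [-157.23  -12.08  108.13] F [-0.3   0.26 -1.32] open 0.0002 q [-8.500e+00  4.560e+01  5.010e+01  1.202e+02 -1.000e-01  6.090e+01]
(0.026, 0.027, 0.07) [-0.0149  0.0271  0.0672]
(0.026, 0.027, 0.026) [-0.0241  0.0438  0.1068]
(0.026, 0.018, 0.026) [-0.032   0.0394  0.1068]
(0.038, 0, 0.026) [-0.053   0.0402  0.1016]
```

```bash
python3 -m inch '[[-0.006,0.011,0.028,0,0,0,1],[-0.012,0.022,0.055,0,0,0,1],[-0.016,0.029,0.0732,0,0,0,1],[-0.0205,0.037,0.093,0,0,0,1],[-0.0243,0.0444,0.109,0,0,0,1],[-0.0243,0.0444,0.109,0,0,0,1],[-0.0243,0.0444,0.109,0,0,0,1]]' && python3 -m inch '[[-0.004,-0.0022,0,0,0,0,1],[-0.0079,-0.0044,0,0,0,0,1],[-0.0102,-0.0043,-0.0006,0,0,0,1],[-0.0126,-0.0042,-0.0012,0,0,0,1],[-0.0149,-0.0041,-0.0017,0,0,0,1],[-0.0172,-0.004,-0.0023,0,0,0,1],[-0.0195,-0.0039,-0.0029,0,0,0,1],[-0.0219,-0.0038,-0.0035,0,0,0,1],[-0.0242,-0.0037,-0.004,0,0,0,1],[-0.0266,-0.0037,-0.0046,0,0,0,1],[-0.0289,-0.0036,-0.0052,0,0,0,1],[-0.0289,-0.0036,-0.0052,0,0,0,1]]' && python3 - <<'E'
from h import *
where()
E
```

```text
time: 15.35
ee_pos: [0.6196, -0.0927, 0.0297]
tcp_rot: [-157.6, -11.9, 108.2]
wrist_force: [1.3, -0.2, 0.5]
opening: 0.0001
time: 16.35
ee_pos: [0.6288, -0.1217, 0.0326]
tcp_rot: [-157.9, -11.7, 108.3]
wrist_force: [2.4, 1.6, 0.7]
opening: -0.0002
t 16.35 bin xy [ 0.0382 -0.0003] z 0.0326 rot [-157.94  -11.72  108.27] F [2.37 1.59 0.66] open -0.0002 q [-10.5  45.9  38.5 107.5  -0.9  59.1]
```

```bash
python3 -m inch '[[0.005,0.0025,0,0,0,0,1],[0.009,0.005,0,0,0,0,1],[0.014,-0.004,-0.028,0,0,0,1],[0.022,-0.02,-0.068,0,0,0,1],[0.034,-0.04,-0.118,0,0,0,1],[0.034,-0.04,-0.118,0,0,0,1],[0.062,-0.09,-0.09,0,0,0,1],[0.092,-0.15,-0.06,0,0,0,1],[0.112,-0.2,-0.03,0,0,0,1],[0.144,-0.239,-0.013,0,0,0,1],[0.144,-0.239,-0.013,0,0,0,1],[0.144,-0.239,-0.013,0,0,0,1]]' && python3 -m inch '[[0.008,-0.015,-0.02,-0.1,-0.055,0,1],[0.016,-0.03,-0.04,-0.2,-0.11,0,1],[0.024,-0.04,-0.05,-0.3,-0.16,0,1],[0.024,-0.04,-0.05,-0.38,-0.21,0,1],[0.024,-0.04,-0.05,-0.38,-0.21,0,1],[0.024,-0.04,-0.05,-0.38,-0.21,0,1]]' && cat > chk2.py <<'E'
from h import *
where()
ds=[];
for i in range(4): p,d=optics.camera("top"); ds.append(d)
cv2.imwrite('pics/t10.png',p[:,:,::-1]); d=np.median(ds,0)
P=cloud("top",d); b=np.dstack([(P[:,:,:2]-BT)@BR,P[:,:,2]])*1000; f=b.reshape(-1,3)
k=(f[:,0]>4)&(f[:,0]<100)&(f[:,1]>-55)&(f[:,1]<50)&(f[:,2]>20)&(f[:,2]<58); g=f[k]
r=cv2.minAreaRect(g[:,:2].astype(np.float32)); print(len(g),r,cv2.boxPoints(r).round(1).tolist(),np.percentile(g[:,2],[5,50,95]).round(1))
fl=(abs(f[:,0])<12)&(abs(f[:,1])<50)&(f[:,2]>80)&(f[:,2]<110); print("flap fit",np.polyfit(f[fl][:,1],f[fl][:,0],1))
G={}
for q in f[(f[:,0]>3)&(f[:,0]<70)&(abs(f[:,1])<57)]: G.setdefault((int(q[0]//4),int(q[1]//4)),[]).append(q[2])
for x in range(16,0,-1): print(x*4,' '.join(f"{int(np.median(G[(x,y)])):3d}" if (x,y) in G else '  .' for y in range(8,-15,-1)))
a=cv2.imread('pics/t0.png'); c=cv2.imread('pics/t10.png'); df=cv2.absdiff(a,c).max(2)
n,l,st,ce=cv2.connectedComponentsWithStats((df>50).astype(np.uint8)); print([s.tolist() for s in st[1:] if s[4]>12])
E
python3 chk2.py
```

```text
time: 17.35
ee_pos: [0.4273, -0.0816, 0.161]
tcp_rot: [-157.9, -11.7, 108.3]
wrist_force: [0.2, -0.2, 1.1]
opening: -0.0004
time: 17.85
ee_pos: [0.4079, -0.0771, 0.2276]
tcp_rot: [179.9, 0.1, 110.6]
wrist_force: [0.4, -0.8, -0.7]
opening: 0.0003
t 17.85 bin xy [-0.1868  0.012 ] z 0.2276 rot [1.7991e+02 6.0000e-02 1.1059e+02] F [ 0.37 -0.75 -0.74] open 0.0003 q [-10.7 -13.5  -7.7  95.7  -0.   58.7]
147 ((18.90965461730957, -22.87881851196289), (31.698827743530273, 26.92829132080078), 66.16509246826172) [[0.20000000298023224, -31.899999618530273], [24.799999237060547, -42.79999923706055], [37.599998474121094, -13.800000190734863], [13.0, -2.9000000953674316]] [43.5 45.8 47.6]
flap fit [ 0.00468508 -1.93126147]
64   6   5   4   4   4   6   7   4   6   5   5   6   5   6   6   4   5   5   5   4   4   4   6
60   4   5   5   6   5   4   5   5   5   6   5   6   4   4   7   4   5   5   6   7   5   7   5
56   3   5   6   6   5   4   6   5   5   7   5   6   5   5   5   4   5   5   4   5   5   7   5
52   4   6   5   5   5   5   5   5   5   5   6   5   5   5   5   5   6   5   5   5   4   6   5
48
[... 604 characters left out ...]
 6   4   5  46  45  45  45  44  45  46  47   .   5   6   5
20   5   6   6   6   5   6   6   5   6   6  17  45  46  45  46  46  46  46  46  45   5   6   5
16   5   4   6   .   5   4   5   .   5   6  45  46  44  46  45  46  45  45  46   .   .   5   5
12   .   .   .   .   .   .   .   .   .  41  46  46  47  44  46  46  44  44  45   .   .   .   .
8   .   .   .   .   .   .   .   .   .   .   .   .  44  47   .   .  46  45   .   .   .   .   .
4   .   .   .   .   .   .   .   .   .   .   .   .   .   .   .   .   .   .   .   .   .   .   .
[[318, 236, 17, 29, 242], [340, 236, 6, 7, 28], [349, 238, 6, 8, 29], [338, 244, 14, 7, 48], [300, 245, 155, 175, 21889], [529, 411, 31, 9, 162], [280, 413, 14, 7, 54]]
```

The carton has turned 24° off the wall. Its underside centre is now at bin (≈+6.5, −17) mm at about 26 mm height, well inside the limits. The flap fit matches its initial shut state, and no bystander region has changed. I hand in.

```bash
python3 -c "
from h import *
where(); print(order.job_done())"
```

```text
t 18.05 bin xy [-0.1853  0.0118] z 0.2253 rot [-1.7978e+02 -1.3000e-01  1.1058e+02] F [-0.1   0.59 -0.44] open -0.0001 q [-10.7 -13.   -7.5  95.7  -0.   58.7]
the job is handed in; nothing more can be done
None
```

The carton is in the well, the flap is shut and the job is handed in at 18.05 s of the 32 s allowed; no verdict was reported.

**What I did:** I pre-pushed the carton square on the ledge with the shut fingers. Then one straight push along the bin did both jobs. The front finger swung the flap open, to about 1.2 rad by the end, and the rear finger pushed the carton through the doorway until it dropped. I backed out so the flap closed on the finger.

**Extra step:** The carton landed on its nose against the sill wall, with its underside centre only about 0–1.5 mm inside the x ≥ 0 limit. I nudged it from inside the well. The first nudge only slid it 7 mm along the wall; a second, diagonal one turned it clear.

**Last checks, from top-camera depth:**
- **Carton:** standing on its nose in the well, with its underside centre at about bin (+6.5, −17) mm. From its top at 46 mm, that point is about 26 mm above the counter.
- **Flap:** lies on the same line as at the start, so it is shut.
- **Bystanders:** the only differences from the first top picture are at the old carton spot and where the arm stood. I saw no bystander move.
- **Robot:** hand clear of everything, with no wrist force above noise.

**Less certain:**
- The carton turned about 24° during the main push. I saw a wide gap to the flap, but contact forces on the carton and flap could not be read directly.
- The fingertips hid the carton during the nudges, so those were judged only afterwards, from depth.

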